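Clamp a well plate on an orbital shaker

ROBOT

A 7-joint arm with a two-finger parallel gripper is mounted at the origin on a cart in front of the work surface, level with it; the furniture and walls round the work are solid. World frame = base frame: x ahead of the robot, y to its left, z up, the work surface at z = 0. Lengths are in m, angles in rad, forces in N, time in s.
With the tool pointing down it reaches from about 0.4 to 0.875 m from the base axis. Payload 6.5 kg.
Tool frame: the origin (TCP) lies at the very end of the fingers, on their centre line; the grasp point (between the pads) lies 19 mm behind it; x points along the fingers, y is the direction in which the jaws open and shut, and the axes are right-handed (so a half turn about x gives the same grasp; the last joint's range is limited). The gripper opens to 88 mm and grips with 3 to 60 N. Pads are 18 mm wide; open, the fingers measure 123 mm over their backs; the gripper's body (75 mm by 187 mm) begins 45 mm behind the grasp point.
Start: joints at [-1.187, 0.536, -0.004, 1.538, 0.003, 1.067, -0.071], TCP at [0.283, 0.585, 0.239] pointing down, gripper open.
Joint ranges: [-2.7, 2.7], [-0.37, 2.16], [-1.27, 1.26], [0.24, 2.4], [-1.31, 4.45], [0.19, 1.91], [-2.76, 2.76]. Speed limits (rad/s): [2.39, 2.39, 3.14, 3.14, 3.14, 3.14, 3.14].

INTERFACE

Orientations are given as [roll, pitch, yaw] about the fixed x, y, z axes, in that order (R = Rz(yaw) Ry(pitch) Rx(roll)).
In Python, from station import r, optics, spotter gives the robot as it stands.
- The arm moves only by the tool drive_tool, never from a script. Its argument "moves" is a list of rows, each an object with "dp": the shift along the tool's x, y, z in mm, a list of three; "twist": the turn about the tool's x in rad; "jaw": the opening, from 0 (shut) to 1 (fully open). In form: [{"dp": [x, y, z], "twist": twist, "jaw": jaw}, ...]. A call has 1 to 12 rows; each row shifts and turns the pose as measured when the row begins, along the tool's axes as they then stand; what a row does not reach is not made up. A row lasts 1/12 s, in which the tool goes at most 41.7 mm and 7.16 degrees, less where a joint would pass 70% of its speed; a pose out of reach is approached as far as the arm can. A call is refused whole if a number of a shift passes 41.7 or a number of a turn 0.125, either way. A call with a gripper value outside its range is refused whole. The fingers move at their own pace and stop on an object; "newtons" is the grip in N (left out, the last holds). Time passes only in rows, so rows that do not move let the fingers close. It gives the time, the measured TCP pose, the force and the opening at its end, in the units of the state.
- r.observe(): the state, without advancing time (a new reading comes with each control period).
- optics.get_image(name): name is "scene" or "top" or "wrist"; returns (picture, depth): 384x512x3 uint8, red, green, blue; 384x512 float32, m along the optical axis (not along the pixel's ray), 0 where there is no reading.
- optics.get_calibration(name): a dict with "fov_y" (degrees; the focal length in pixels is half the picture's height over the tangent of half this angle, whatever the lens; pixels are square), "cx", "cy" (the principal point, pixels), "pose" (4x4, takes a point from camera to world coordinates). Camera axes: x right, y down, z forward; pixel columns grow to the right and rows downward; lengths in m; the calibration is good to about 2 mm. The wrist camera is an equidistant fisheye: a pixel r from the principal point sees the ray r / f radians off the axis. A picture is of the moment at which its call begins: read the wrist's pose just before it. get_calibration takes no time and is no camera call; for the wrist camera it gives the pose at the moment of the call.
- r.close_job(): hands the job in, once; it reports no verdict.
Trained networks look in the newest picture that a camera, given by its name, has taken for a name from the list of things; names that differ only in an ending like _2 or _b are one class to them, and where a whole thing is asked for, a point or a joint stands for the part that bears it (a point fixed in the world has none). Each returns a list of dicts, best first, with "confidence" (0 to 1); they miss things now and then, are a little off and sometimes report something else, mostly with a low value. They report only what shows in the picture. A call takes as long as a camera call.
- spotter.spot_in(camera, target): "point" ([column, row] in pixels, amid what is visible of it).
- spotter.landmark_of(camera, target): "point" ([column, row] in pixels: a listed point, or the origin of a listed thing).
The state is a dict: "t": time; "joints": joint angles; "qvel": joint speeds; "joint_torque": joint torques, N m; "tcp_pos": TCP position; "orientation": TCP orientation; "force": force on the tool from outside, world axes, zero at the start; "torque": the same for the moment, N m; "grip_width": finger opening in m.
Only numpy, scipy, OpenCV 4.12 (cv2) and the standard library are available. Lean on these libraries where they do the work, as an engineer would, in place of code of your own. Each camera call takes 0.05 s, during which the arm holds its last target.

TASK

Secure the well plate on the orbital shaker so that it cannot walk off when the shaker runs: slide the stop along its rail until the plate is snug and square between the stop and the fixed fence, then flip the cam lever on the stop all the way down to lock the stop there. Leave the things round the shaker where they are.

Things in the scene. Friction and masses are not known exactly. Their poses are not given: they have to be found in the camera images.
- shaker: compact orbital shaker, white housing, fixed; aluminium platform 204 x 266 mm on top. Origin: centre of its underside on the bench; x to its rear, y to its left seen from the robot, z up. A ribbed rubber mat (top at z 85 mm) covers the platform; a T rail (16 mm wide, top at z 97 mm) runs along y at x = -80 mm, by the front edge. The stop rides on the rail; the fence stands at the -y end
- fence_face (a point): centre of the rubber-faced side of the fixed fence, an upright aluminium bar across the right end of the platform, 150 mm long along the shaker's x, 11 mm thick, top 115 mm above the bench; the point lies 10 mm above the mat, the face looks to the shaker's +y
- plate_mid (a point): centre (half-way up) of the loose lidded six-well plate lying flat on the mat between stop and fence: 85 x 127 x 20 mm, own x along the 85 mm side, y along the 127 mm side. Its 127 mm sides face stop and fence, up to 9 degrees askew at the start, not yet at the fence. It slides easily (about 1 N)
- stop (a joint): travel of the stop along the rail, m: 0 at the far left, growing toward the fence (shaker's -y) to 0.130. The clear distance from the stop's face to the fence is 0.175 minus this value; the value is 0.090 with the plate just touched on both sides. It rubs with about 2.5 N and stays where it is left; with the lever down it is held against some 15 N
- stop_back (a point): a point on the back (side away from the fence) of the stop's arm, an upright aluminium bar across the platform, 12 mm thick; along the shaker's x it reaches 80 mm to the front of this point (to the shoe on the rail) and 60 mm to the rear. Underside 2 mm above the mat, top 13 mm above this point (z 115 mm). Free space behind it: push here toward the shaker's -y
- lever (a joint): angle of the cam lever on the stop's shoe, rad: 0 upright (stop free), negative leans away from the fence (to -0.40), positive folds toward the fence; it ends at 1.55, lying flat above the rail, stop locked. It stays where it is left. The cam bites from about 0.5 on, taking only a few N near the tip; dead centre at 1.40, then it stays down by itself
- lever_pivot (a point): axis of the cam lever, over the middle of the rail, 112 mm above the bench; the axis runs along the shaker's x and is 95 mm to the front of the point stop_back, 13 mm behind the arm's back. It travels with the stop
- lever_tip (a point): end of the black lever's paddle, 72 mm from the pivot; a bar 12 to 16 mm wide along the shaker's x, 7 to 8 mm thick. To lock, push it over from its back (the side away from the fence) toward the shaker's -y, then press it down from above near its tip until it stops
- tape: loose roll of tape lying flat, 100 mm across, 25 mm high, right of the shaker (bystander); origin at the centre of its underside
- beaker: loose clear plastic beaker with used tips, 72 mm across, 88 mm high, at the right front (bystander); origin at the centre of its underside
- marker: loose capped marker pen lying flat, 135 mm long, left of the shaker (bystander); origin at its middle, on the bench
- tweezers: loose steel forceps lying flat, 125 mm long, left of the shaker (bystander); origin at its middle, on the bench

How it is judged:
On the way, in this order (a step that is already met when the one before it is completed fails the run):
1. the plate is snug between stop and fence, the lever not yet down (value of joint stop above 0.0875 m and angle between the x axis of plate_mid and the y axis of shaker, either way round below 0.035 rad and angle between plate_mid's own z axis and vertical below 0.05 rad and z of plate_mid in the frame of shaker below 0.098 m and y of plate_mid in the frame of shaker between -0.0615 and -0.0535 m and x of plate_mid in the frame of shaker between -0.02 and 0.05 m and value of joint lever below 1 rad), for 0.2 s.
2. the cam lever is flipped down and the stop locked (value of joint lever above 1.42 rad), for 0.2 s.
At the end, for the whole second after the job is handed in: The plate lies flat on the mat, square to the fence within 2 degrees, with no more than 2.5 mm of play in all between stop and fence; the cam lever is fully down (past 1.42 rad, over its dead centre) and stays there (value of joint stop above 0.0875 m and angle between the x axis of plate_mid and the y axis of shaker, either way round below 0.035 rad and angle between plate_mid's own z axis and vertical below 0.05 rad and z of plate_mid in the frame of shaker below 0.098 m and y of plate_mid in the frame of shaker between -0.0615 and -0.0535 m and x of plate_mid in the frame of shaker between -0.02 and 0.05 m and value of joint lever above 1.42 rad and velocity of joint stop below 0.01 m/s); the robot touches nothing.
It fails at once if a thing beside the shaker is pushed away by more than 3 cm (distance of any of tape, beaker, marker, tweezers from where it was at the start of the episode above 0.03 m).
It also fails if it takes over 48 s, if anything falls off the work surface, if the arm or the gripper's body presses on something with over 40 N, if the wrist force passes 120 N, or if a joint passes its speed limit or range.

## Working session

There is one attempt and no reset: what is moved stays moved. The work goes in short steps, Python scripts to look and compute and a tool call to move; the robot and the scene stay as the last step left them, time stands still between calls to the robot, and variables do not carry over. Pictures are saved under pics/ and viewed, and the job is handed in when it is done.

Besides the shell and the picture viewer there is one more tool, called after "Emit:" as name([rows], argument=value, ...), one row to a line, values as JSON. drive_tool: Moves the arm, as the interface text tells. Its arguments: {"type":"object","properties":{"moves":{"type":"array","items":{"type":"object","properties":{"dp":{"type":"array","items":{"type":"number"}},"twist":{"type":"number"},"jaw":{"type":"number"}}}},"newtons":{"type":"number"}},"required":["moves"]}

```bash
ls; mkdir -p pics
cat > h.py <<'E'
import numpy as np, cv2
from station import r, optics, spotter
def shot(cam,fn):
    im,d=optics.get_image(cam); cv2.imwrite('pics/'+fn,im[:,:,::-1]); return im,d,optics.get_calibration(cam)
def px2w(cal,d,p,z=None):
    f=192/np.tan(np.radians(cal['fov_y'])/2); T=np.array(cal['pose'])
    c=np.array([(p[0]-cal['cx'])/f,(p[1]-cal['cy'])/f,1.])
    o=T[:3,3]; v=T[:3,:3]@c
    if z is not None: return o+v*(z-o[2])/v[2]
    u,w=int(round(p[0])),int(round(p[1])); q=d[max(0,w-1):w+2,max(0,u-1):u+2]; q=q[q>0]
    return o+v*np.median(q) if len(q) else None
E
python3 - <<'E'
from h import *
s=r.observe(); print(s['t'],s['tcp_pos'],s['orientation'],s['force'])
for cam in ['top','scene']:
    im,d,cal=shot(cam,cam+'0.png')
    np.savez('pics/'+cam+'0.npz',im=im,d=d,fov=cal['fov_y'],cx=cal['cx'],cy=cal['cy'],pose=cal['pose'])
    print(cam,np.array(cal['pose']).round(3).tolist(),cal['fov_y'])
    for t in ['shaker','fence_face','plate_mid','stop_back','lever_pivot','lever_tip']:
        for k in spotter.landmark_of(cam,t)[:2]:
            w=px2w(cal,d,k['point']); print(t,np.round(k['point'],1),round(k['confidence'],2),None if w is None else w.round(4))
E
```

```text
pics
0.0 [0.28237519 0.58479395 0.23784037] [-1.47721256  1.56909497 -1.92690484] [ 0.23801571 -0.40899076  0.33735271]
top [[-0.023, -0.99, 0.138, 0.361], [-1.0, 0.024, 0.001, 0.087], [-0.004, -0.138, -0.99, 1.299], [0.0, 0.0, 0.0, 1.0]] 43.21972743370385
shaker [239.7 192. ] 0.93 [0.5382 0.1283 0.106 ]
shaker [356.8 226. ] 0.32 [ 0.4523 -0.1744  0.0281]
fence_face [279.5 168.1] 0.96 [0.5947 0.0279 0.1143]
plate_mid [251.1 173.6] 0.64 [0.5842 0.0989 0.1047]
stop_back [209.3 185.3] 0.98 [0.5558 0.2032 0.1125]
stop_back [365.4 177.5] 0.38 [ 0.5857 -0.2107 -0.0009]
lever_pivot [212.6 225.6] 0.72 [0.4543 0.1948 0.1271]
lever_tip [203.4 223. ] 0.51 [0.4649 0.2217 0.084 ]
lever_tip [136.2 183.8] 0.51 [ 5.832e-01  4.129e-01 -1.000e-04]
scene [[-0.551, -0.348, 0.758, -0.494], [-0.834, 0.252, -0.491, 0.767], [-0.02, -0.903, -0.429, 0.703], [0.0, 0.0, 0.0, 1.0]] 49.37213759375773
shaker [247.2 229.6] 0.56 [0.4315 0.2127 0.0789]
fence_face [263.4 191.1] 0.9 [0.6059 0.0368 0.0918]
plate_mid [251.1 199.9] 0.91 [0.5525 0.1212 0.103 ]
stop_back [231.2 205.6] 0.82 [0.5406 0.2028 0.1111]
lever_pivot [246.8 214.6] 0.85 [0.4514 0.2003 0.1169]
lever_pivot [247.1 229.3] 0.69 [0.4326 0.2124 0.0793]
lever_tip [249.4 197. ] 0.74 [0.5763 0.1128 0.1019]
lever_tip [248.5 212.6] 0.48 [0.4511 0.1943 0.1219]
```

Run:
```python
import cv2
a=cv2.imread('pics/top0.png'); b=cv2.imread('pics/scene0.png')
cv2.imwrite('pics/topz.png',cv2.resize(a[120:280,130:340],None,fx=3.7,fy=3.7,interpolation=2))
cv2.imwrite('pics/scz.png',cv2.resize(b[130:300,150:360],None,fx=3.5,fy=3.5,interpolation=2))
```

```text
(no output)
```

View pics/topz.png

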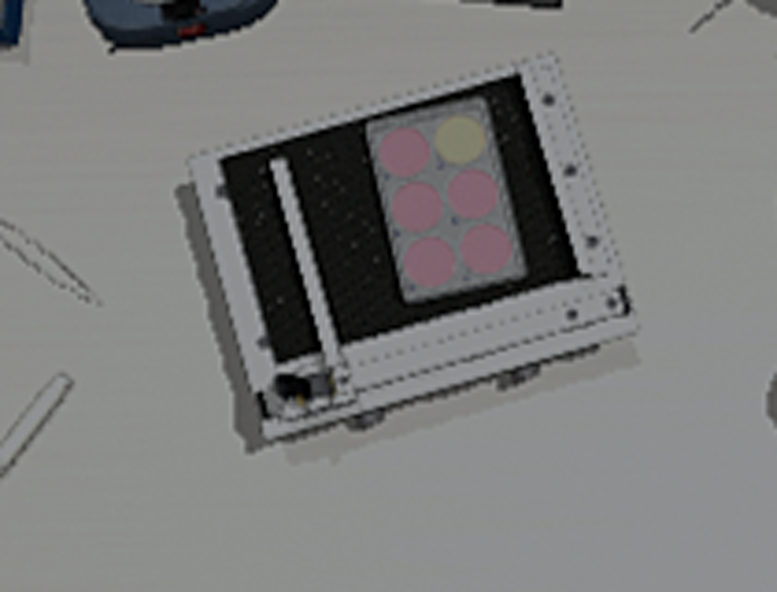

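View pics/scz.png

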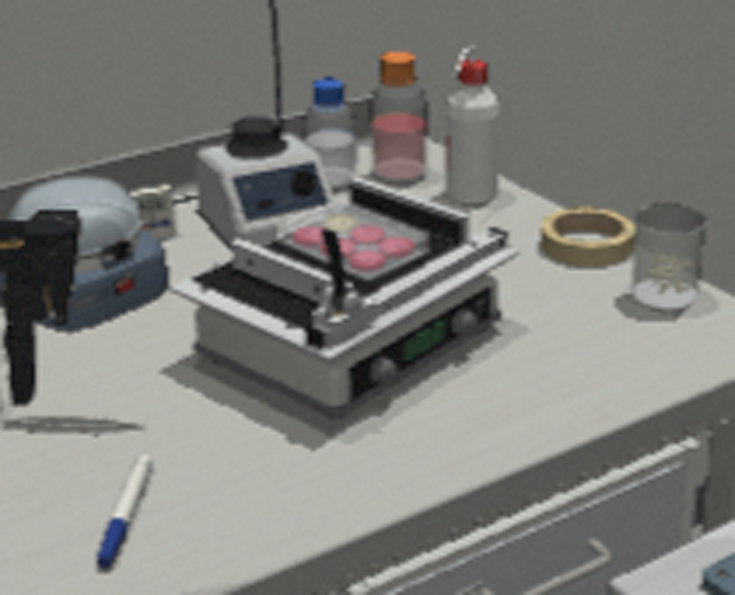

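View pics/top0.png

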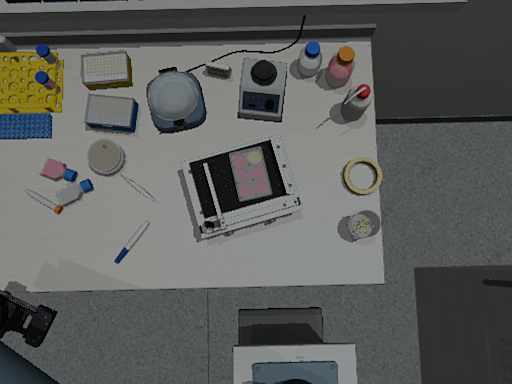

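View pics/scene0.png

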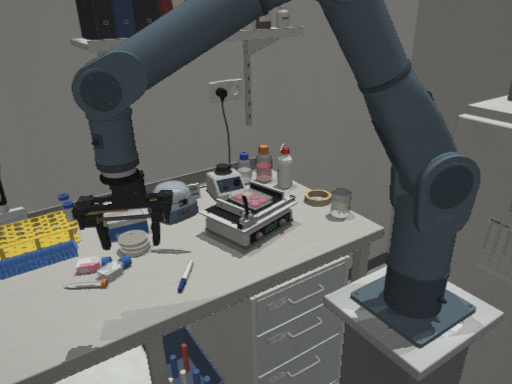

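```bash
cat >> h.py <<'E'
def load(n):
    q=np.load(n); return q['im'],q['d'],dict(fov_y=float(q['fov']),cx=float(q['cx']),cy=float(q['cy']),pose=q['pose'])
E
python3 - <<'E'
from h import *
im,d,cal=load('pics/top0.npz')
P=lambda u,v,z:px2w(cal,d,(130+u/3.7-.5+.5/3.7,120+v/3.7-.5+.5/3.7),z)
C=[P(u,v,.083)for u,v in [(190,158),(555,55),(635,325),(262,440)]]
for c in C:print(c.round(4))
for i in range(4):
    e=C[(i+1)%4]-C[i];print(np.linalg.norm(e),np.degrees(np.arctan2(e[1],e[0])))
print('centre',np.mean(C,0))
# depth point cloud
f=192/np.tan(np.radians(cal['fov_y'])/2);T=cal['pose']
v,u=np.mgrid[0:384,0:512]
p=np.stack([(u-cal['cx'])/f*d,(v-cal['cy'])/f*d,d],-1)@T[:3,:3].T+T[:3,3]
m=(d>0)&(p[...,2]>.06)&(p[...,2]<.2)&(abs(p[...,0]-.54)<.2)&(abs(p[...,1]-.128)<.2)
q=p[m];print(len(q),np.histogram(q[:,2],np.arange(.06,.2,.005)))
rect=cv2.minAreaRect(q[:,:2].astype(np.float32)*1000);print(rect)
E
```

```text
[0.6219 0.2779 0.083 ]
[0.689  0.0233 0.083 ]
[ 0.4984 -0.0255  0.083 ]
[0.4261 0.2296 0.083 ]
0.2632819136255706 -75.24741405190538
0.19673033022363537 -165.62058361550007
0.2651496917240195 105.8189668675231
0.20168467546114063 13.870987535918918
centre [0.5588373  0.12633337 0.083     ]
8396 (array([  17,    5,   11,  649, 3061, 1502,  240,  469, 1016,  793,  314,
        216,   42,    5,    1,    3,    2,    1,    2,    7,    4,    6,
          4,    6,   19,    1,    0,    0]), array([0.06 , 0.065, 0.07 , 0.075, 0.08 , 0.085, 0.09 , 0.095, 0.1  ,
       0.105, 0.11 , 0.115, 0.12 , 0.125, 0.13 , 0.135, 0.14 , 0.145,
       0.15 , 0.155, 0.16 , 0.165, 0.17 , 0.175, 0.18 , 0.185, 0.19 ,
       0.195, 0.2  ]))
((616.2393188476562, 150.70628356933594), (329.5296936035156, 282.7342529296875), 15.169758796691895)
```

```bash
cat >> h.py <<'E'
from scipy.spatial.transform import Rotation as Ro
C0=np.array([.5588,.1263,0]); YAW=np.radians(14.6)
RS=Ro.from_euler('z',YAW).as_matrix()
def toW(p): return C0+RS@np.array(p,float)
def toS(w): return RS.T@(np.asarray(w)-C0)
def toolR(s): return Ro.from_euler('xyz',s['orientation']).as_matrix()
def st(goal=None):
    s=r.observe();R=toolR(s);p=np.array(s['tcp_pos'])
    print('t',round(s['t'],2),'tcpS mm',(toS(p)*1e3).round(1),'F(shaker)',(RS.T@np.array(s['force'])).round(1),'grip',round(s['grip_width'],4))
    ys=RS.T@R[:,1]; print('tool x in W',R[:,0].round(3),'tool y in S',ys.round(3))
    a=np.degrees(np.arctan2(ys[1],ys[0])); print('angle of tool y in shaker',a.round(2))
    print('shaker axes in tool (rows x,y,z):',(RS.T@R).round(3).tolist())
    if goal is not None: print('dp mm',(R.T@(toW(goal)-p)*1e3).round(1))
E
python3 - <<'E'
from h import *
st([.005,.120,.239]); print(r.observe()['joints'])
im,d,cal=load('pics/top0.npz')
for n,w in [('plate',(251.1,173.6,.105)),('fence',(279.5,168.1,.095)),('stopback',(209.3,185.3,.102))]:print(n,toS(px2w(cal,d,w[:2],w[2])).round(4))
im,d,cal=load('pics/scene0.npz')
for n,w in [('plate',(251.1,199.9,.095)),('fence',(263.4,191.1,.095)),('stopback',(231.2,205.6,.102)),('piv',(246.8,214.6,.112))]:print(n,toS(px2w(cal,d,w[:2],w[2])).round(4))
E
```

```text
t 0.7 tcpS mm [-151.6  513.9  238.7] F(shaker) [-0.2  0.5  0.2] grip 0.0879
tool x in W [ 0.  0. -1.] tool y in S [0.648 0.762 0.   ]
angle of tool y in shaker 49.63
shaker axes in tool (rows x,y,z): [[0.0, 0.648, 0.762], [0.0, 0.762, -0.648], [-1.0, 0.0, 0.0]]
dp mm [-3.000e-01 -1.987e+02  3.744e+02]
[-1.18719189  0.53637937 -0.00440551  1.53787309  0.00259448  1.06727884
 -0.07115598]
plate [ 0.0177 -0.0329  0.105 ]
fence [ 0.0133 -0.1062  0.095 ]
stopback [0.0184 0.0757 0.102 ]
plate [ 0.0039 -0.0152  0.095 ]
fence [ 0.0184 -0.0933  0.095 ]
stopback [0.0149 0.0662 0.102 ]
piv [-0.0788  0.0921  0.112 ]
```

Emit:
drive_tool([
  {"dp": [0, -18, 32], "twist": -0.118, "jaw": 0},
  {"dp": [0, -18, 32], "twist": -0.118, "jaw": 0},
  {"dp": [0, -18, 32], "twist": -0.118, "jaw": 0},
  {"dp": [0, -18, 32], "twist": -0.118, "jaw": 0},
  {"dp": [0, -18, 32], "twist": -0.118, "jaw": 0},
  {"dp": [0, -18, 32], "twist": -0.118, "jaw": 0},
], newtons=30)

```text
t: 1.2
tcp_pos: [0.4468, 0.4568, 0.2381]
orientation: [2.174, 1.564, 2.474]
force: [0.4, 0.7, -0.3]
grip_width: 0.0508
```

Run:
```python
from h import *
st([.005,.120,.239])
```

```text
t 1.2 tcpS mm [-25.1 348.1 238.1] F(shaker) [ 0.6  0.6 -0.3] grip 0.0508
tool x in W [-0.005  0.004 -1.   ] tool y in S [-0.045  0.999  0.006]
angle of tool y in shaker 92.56
shaker axes in tool (rows x,y,z): [[-0.004, -0.045, 0.999], [0.005, 0.999, 0.045], [-1.0, 0.006, -0.004]]
dp mm [  -2.2 -229.2   19.8]
```

Emit:
drive_tool([
  {"dp": [0, -35, 5], "twist": 0.04, "jaw": 0},
  {"dp": [0, -35, 5], "twist": 0, "jaw": 0},
  {"dp": [0, -35, 5], "twist": 0, "jaw": 0},
  {"dp": [0, -35, 5], "twist": 0, "jaw": 0},
  {"dp": [0, -35, 0], "twist": 0, "jaw": 0},
  {"dp": [0, -30, 0], "twist": 0, "jaw": 0},
  {"dp": [0, -5, 0], "twist": 0, "jaw": 0},
  {"dp": [0, 0, 0], "twist": 0, "jaw": 0},
])

```text
t: 1.87
tcp_pos: [0.5349, 0.2422, 0.2366]
orientation: [1.111, 1.567, 1.362]
force: [-0.1, 1.6, -0.8]
grip_width: 0.0005
```

Run:
```python
from h import *
st([.005,.120,.096])
im,d,cal=shot('wrist','w1.png'); shot('top','top1.png'); shot('scene','sc1.png')
b=cv2.imread('pics/top1.png'); cv2.imwrite('pics/top1z.png',cv2.resize(b[120:260,140:320],None,fx=4,fy=4,interpolation=2))
b=cv2.imread('pics/sc1.png'); cv2.imwrite('pics/sc1z.png',cv2.resize(b[130:280,150:340],None,fx=4,fy=4,interpolation=2))
```

```text
t 1.87 tcpS mm [  6.  118.2 236.6] F(shaker) [ 0.4  1.6 -0.8] grip 0.0005
tool x in W [ 0.001  0.003 -1.   ] tool y in S [0.004 1.    0.003]
angle of tool y in shaker 89.75
shaker axes in tool (rows x,y,z): [[0.002, 0.004, 1.0], [0.003, 1.0, -0.004], [-1.0, 0.003, 0.002]]
dp mm [140.6   1.4  -1.3]
```

View pics/w1.png

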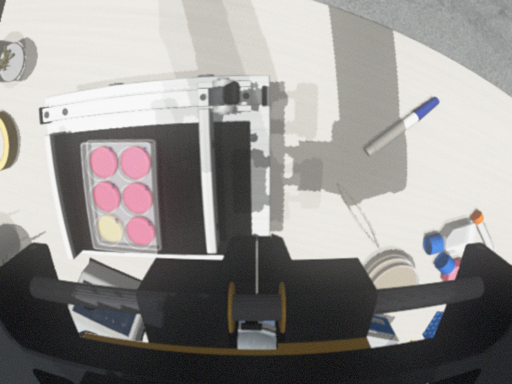

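View pics/sc1z.png

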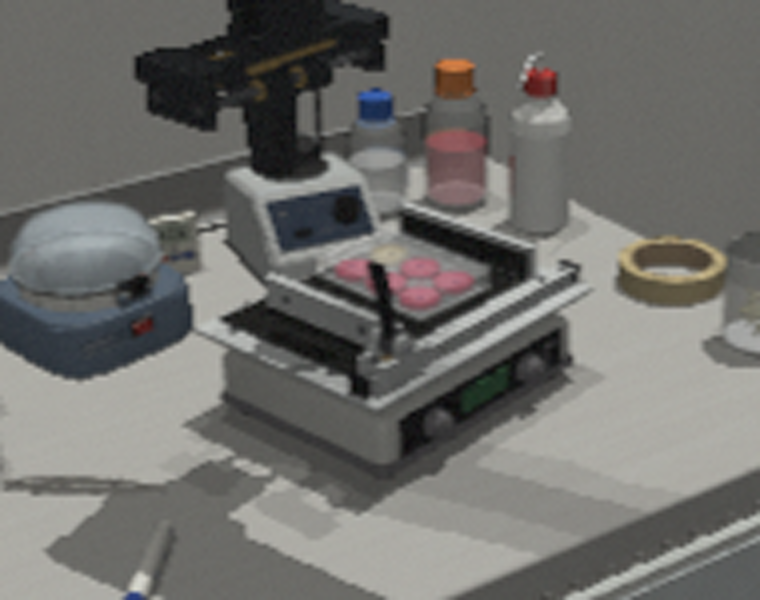

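View pics/top1z.png

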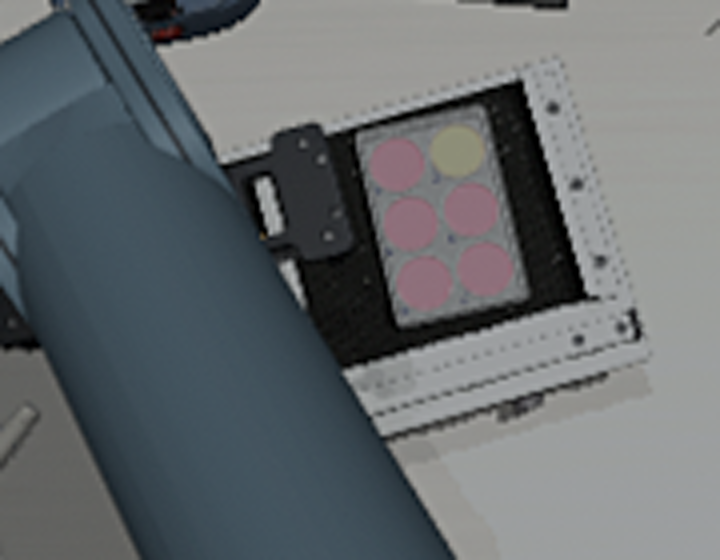

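Emit:
drive_tool([
  {"dp": [40, 0, 0], "twist": 0, "jaw": 0},
  {"dp": [40, 0, 0], "twist": 0, "jaw": 0},
  {"dp": [30, 0, 0], "twist": 0, "jaw": 0},
  {"dp": [20, 0, 0], "twist": 0, "jaw": 0},
  {"dp": [8, 0, 0], "twist": 0, "jaw": 0},
  {"dp": [0, 0, 0], "twist": 0, "jaw": 0},
])

```text
t: 2.52
tcp_pos: [0.532, 0.2634, 0.0962]
orientation: [0.985, 1.554, 1.258]
force: [-0.1, -0.6, -0.2]
grip_width: 0.0004
```

Run:
```python
from h import *
st([.005,.100,.098])
shot('scene','sc2.png')
b=cv2.imread('pics/sc2.png'); cv2.imwrite('pics/sc2z.png',cv2.resize(b[130:280,150:340],None,fx=4,fy=4,interpolation=2))
im,d,cal=shot('wrist','w2.png')
```

```text
t 2.52 tcpS mm [  8.6 139.4  96.2] F(shaker) [-0.2 -0.6 -0.2] grip 0.0004
tool x in W [ 0.005  0.016 -1.   ] tool y in S [-0.019  1.     0.014]
angle of tool y in shaker 91.07
shaker axes in tool (rows x,y,z): [[0.009, -0.019, 1.0], [0.014, 1.0, 0.018], [-1.0, 0.014, 0.009]]
dp mm [ -2.4 -39.3  -4.3]
```

View pics/sc2z.png

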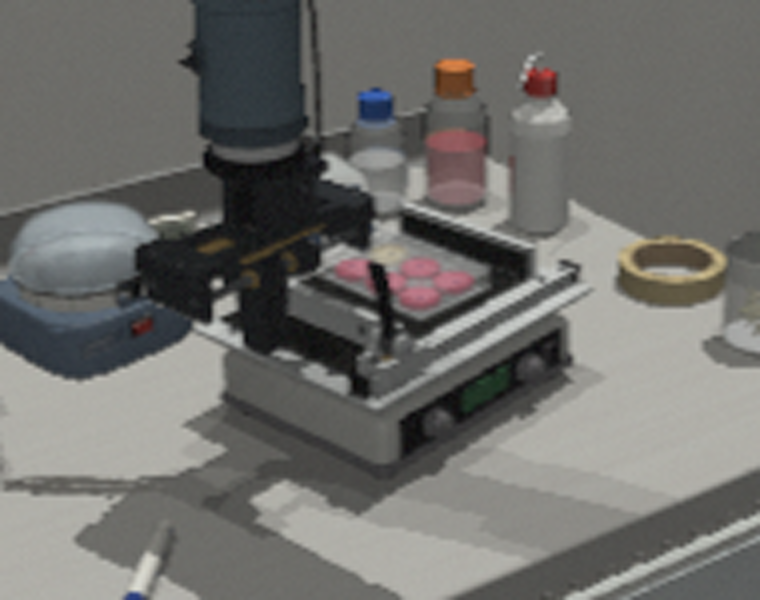

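View pics/w2.png

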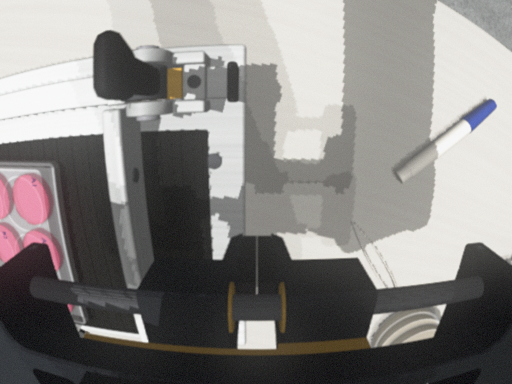

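Emit:
drive_tool([
  {"dp": [0, -12, -1], "twist": 0.019, "jaw": 0},
  {"dp": [0, -12, -1], "twist": 0, "jaw": 0},
  {"dp": [0, -10, -1], "twist": 0, "jaw": 0},
  {"dp": [0, -6, 0], "twist": 0, "jaw": 0},
  {"dp": [0, -6, 0], "twist": 0, "jaw": 0},
  {"dp": [0, -6, 0], "twist": 0, "jaw": 0},
])

```text
t: 3.12
tcp_pos: [0.5481, 0.2109, 0.104]
orientation: [0.68, 1.541, 0.932]
force: [-0.5, 4.5, -2.4]
grip_width: 0.0005
```

Run:
```python
from h import *
st([.005,.100,.098])
```

```text
t 3.12 tcpS mm [ 10.9  84.5 104. ] F(shaker) [ 0.6  4.5 -2.4] grip 0.0005
tool x in W [ 0.018  0.024 -1.   ] tool y in S [0.002 1.    0.019]
angle of tool y in shaker 89.87
shaker axes in tool (rows x,y,z): [[0.023, 0.002, 1.0], [0.019, 1.0, -0.003], [-1.0, 0.019, 0.023]]
dp mm [ 6.2 15.3 -6.1]
```

Emit:
drive_tool([
  {"dp": [3, -5, -1], "twist": 0, "jaw": 0},
  {"dp": [3, -5, -1], "twist": 0, "jaw": 0},
  {"dp": [2, -6, -1], "twist": 0, "jaw": 0},
  {"dp": [0, -6, 0], "twist": 0, "jaw": 0},
])

```text
t: 3.45
tcp_pos: [0.5529, 0.1914, 0.0974]
orientation: [0.675, 1.533, 0.93]
force: [-1.9, 3.6, 3.2]
grip_width: 0.0007
```

Run:
```python
from h import *
st([.005,.0145,.098])
shot('scene','sc3.png')
b=cv2.imread('pics/sc3.png'); cv2.imwrite('pics/sc3z.png',cv2.resize(b[130:280,150:340],None,fx=4,fy=4,interpolation=2))
im,d,cal=shot('wrist','w3.png')
```

```text
t 3.45 tcpS mm [10.7 64.5 97.4] F(shaker) [-0.9  4.   3.2] grip 0.0007
tool x in W [ 0.023  0.031 -0.999] tool y in S [-0.     1.     0.024]
angle of tool y in shaker 90.02
shaker axes in tool (rows x,y,z): [[0.03, -0.0, 1.0], [0.024, 1.0, -0.0], [-0.999, 0.024, 0.03]]
dp mm [ -1.9 -49.9  -5.6]
```

View pics/sc3z.png

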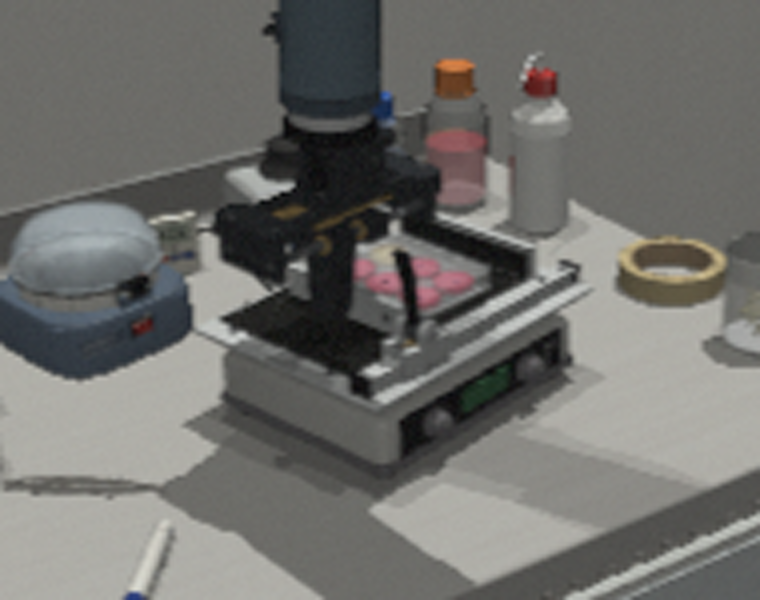

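View pics/w3.png

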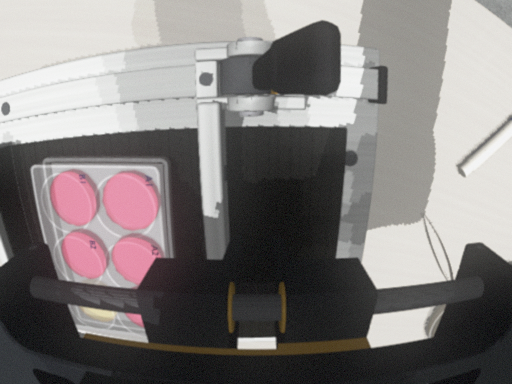

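Emit:
drive_tool([
  {"dp": [0, -6, -1], "twist": 0, "jaw": 0},
  {"dp": [0, -6, -1], "twist": 0, "jaw": 0},
  {"dp": [0, -6, -1], "twist": 0, "jaw": 0},
  {"dp": [0, -6, 0], "twist": 0, "jaw": 0},
  {"dp": [0, -6, 0], "twist": 0, "jaw": 0},
  {"dp": [0, -6, 0], "twist": 0, "jaw": 0},
])

```text
t: 4.05
tcp_pos: [0.5618, 0.1575, 0.0972]
orientation: [0.632, 1.526, 0.89]
force: [-0.6, 4.6, 4.8]
grip_width: 0.0007
```

Run:
```python
from h import *
st([.005,.0145,.098])
im,d,cal=shot('wrist','w4.png')
```

```text
t 4.05 tcpS mm [10.8 29.5 97.2] F(shaker) [0.6 4.6 4.8] grip 0.0007
tool x in W [ 0.028  0.035 -0.999] tool y in S [-0.004  1.     0.026]
angle of tool y in shaker 90.23
shaker axes in tool (rows x,y,z): [[0.036, -0.004, 0.999], [0.027, 1.0, 0.003], [-0.999, 0.026, 0.036]]
dp mm [ -1.4 -14.9  -5.8]
```

View pics/w4.png

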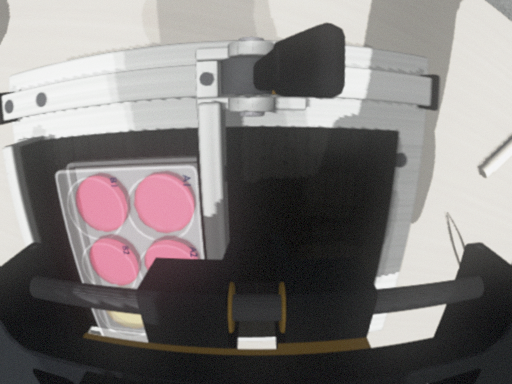

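Emit:
drive_tool([
  {"dp": [-1, -6, 0], "twist": 0, "jaw": 0},
  {"dp": [0, -6, 0], "twist": 0, "jaw": 0},
  {"dp": [0, -5, 0], "twist": 0, "jaw": 0},
])

```text
t: 4.35
tcp_pos: [0.566, 0.1407, 0.0975]
orientation: [0.662, 1.525, 0.92]
force: [-7.7, 23.6, 9.9]
grip_width: 0.0003
```

Run:
```python
from h import *
st([.005,.0145,.098])
im,d,cal=shot('wrist','w5.png')
```

```text
t 4.35 tcpS mm [10.6 12.1 97.5] F(shaker) [-1.5 24.8  9.9] grip 0.0003
tool x in W [ 0.027  0.036 -0.999] tool y in S [-0.004  1.     0.028]
angle of tool y in shaker 90.25
shaker axes in tool (rows x,y,z): [[0.036, -0.004, 0.999], [0.028, 1.0, 0.003], [-0.999, 0.028, 0.036]]
dp mm [-0.7  2.4 -5.6]
```

View pics/w5.png

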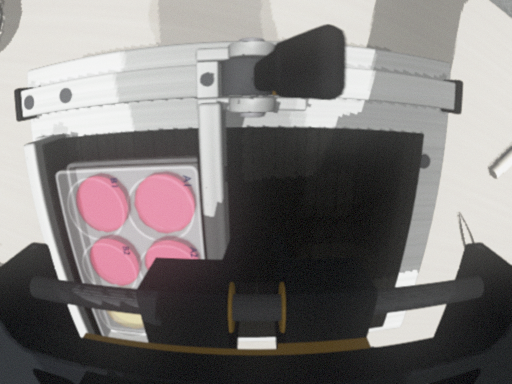

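Emit:
drive_tool([
  {"dp": [-1, -3, 0], "twist": 0, "jaw": 0},
  {"dp": [0, -3, 0], "twist": 0, "jaw": 0},
])

```text
t: 4.57
tcp_pos: [0.5658, 0.141, 0.0977]
orientation: [0.789, 1.52, 1.051]
force: [-2.8, 10.5, 5.1]
grip_width: 0.0003
```

Run:
```python
from h import *
st([.005,.0145,.098])
for c in ['top','scene','wrist']:
    im,d,cal=shot(c,c+'6.png')
    for t in ['stop_back','plate_mid','fence_face']:
        if c!='wrist':
            for k in spotter.landmark_of(c,t)[:1]: print(c,t,k['point'],k['confidence'],toS(px2w(cal,d,k['point'],.1)).round(4))
a=cv2.imread('pics/top6.png');cv2.imwrite('pics/top6z.png',cv2.resize(a[120:250,180:310],None,fx=4.6,fy=4.6,interpolation=2))
a=cv2.imread('pics/scene6.png');cv2.imwrite('pics/scene6z.png',cv2.resize(a[170:260,190:310],None,fx=6,fy=6,interpolation=2))
```

```text
t 4.57 tcpS mm [10.5 12.5 97.7] F(shaker) [-0.1 10.9  5.1] grip 0.0003
tool x in W [ 0.025  0.044 -0.999] tool y in S [-0.008  0.999  0.036]
angle of tool y in shaker 90.48
shaker axes in tool (rows x,y,z): [[0.035, -0.008, 0.999], [0.036, 0.999, 0.007], [-0.999, 0.036, 0.036]]
dp mm [-0.4  2.1 -5.5]
top stop_back [137.5, 187.7] 0.34 [0.0624 0.2505 0.1   ]
top plate_mid [260.8, 171.9] 0.45 [ 0.016  -0.0577  0.1   ]
top fence_face [277.7, 165.5] 0.76 [ 0.0201 -0.1032  0.1   ]
scene stop_back [246.6, 200.0] 0.7 [0.0078 0.0022 0.1   ]
scene plate_mid [254.2, 193.6] 0.71 [ 0.0219 -0.0502  0.1   ]
scene fence_face [266.3, 189.2] 0.63 [ 0.0138 -0.1034  0.1   ]
```

View pics/top6z.png

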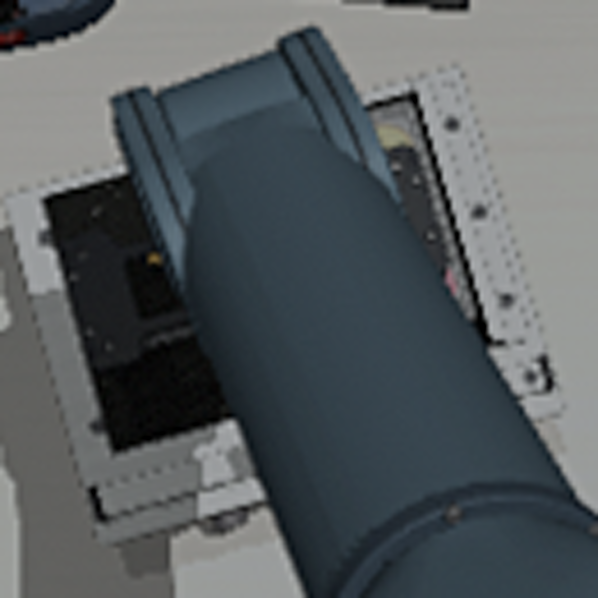

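View pics/scene6z.png

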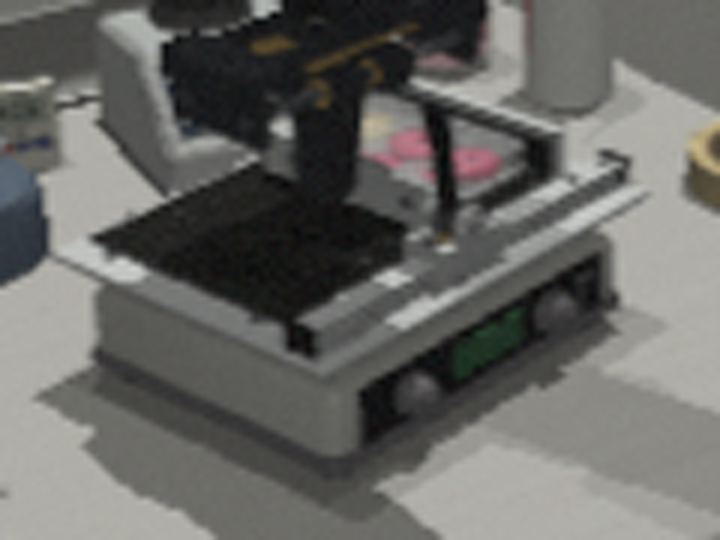

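View pics/wrist6.png

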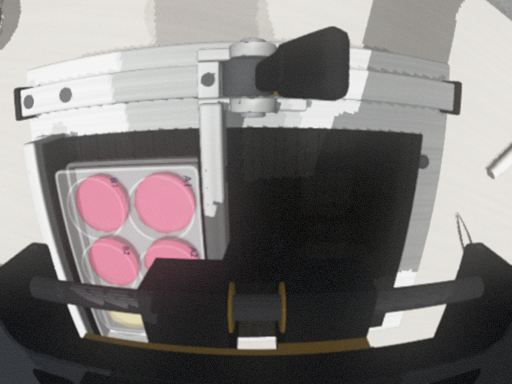

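```bash
cat >> h.py <<'E'
def ortho(im,cal,z,fn,x0=-.11,x1=.09,y0=-.13,y1=.14,s=3000):
    # image: columns = -y (right toward fence), rows = -x downwards (rear on top)
    f=192/np.tan(np.radians(cal['fov_y'])/2);T=np.array(cal['pose'])
    ys=np.arange(y1,y0,-1/s);xs=np.arange(x1,x0,-1/s)
    Y,X=np.meshgrid(ys,xs)
    W=np.stack([X,Y,np.full_like(X,z)],-1)@RS.T+C0
    c=(W-T[:3,3])@T[:3,:3]
    rr=np.hypot(c[...,0],c[...,1]);th=np.arctan2(rr,c[...,2])
    k=f*th/np.maximum(rr,1e-9)
    o=cv2.remap(im,(cal['cx']+k*c[...,0]).astype(np.float32),(cal['cy']+k*c[...,1]).astype(np.float32),cv2.INTER_LINEAR)
    for y in np.arange(-.12,.14,.02):
        cv2.putText(o,str(int(round(y*1000))),(int((y1-y)*s)-12,590),0,.4,(255,255,0),1);cv2.line(o,(int((y1-y)*s),570),(int((y1-y)*s),578),(255,255,0),1)
    cv2.imwrite('pics/'+fn,o[:,:,::-1])
E
python3 - <<'E'
from h import *
st()
im,d,cal=shot('wrist','w7.png')
ortho(im,cal,.105,'o105.png');ortho(im,cal,.115,'o115.png')
E
```

```text
t 5.02 tcpS mm [10.5 12.5 97.8] F(shaker) [ 2.  10.4  0.8] grip 0.0004
tool x in W [ 0.025  0.044 -0.999] tool y in S [-0.008  0.999  0.036]
angle of tool y in shaker 90.49
shaker axes in tool (rows x,y,z): [[0.035, -0.008, 0.999], [0.036, 0.999, 0.007], [-0.999, 0.036, 0.036]]
```

View pics/o105.png

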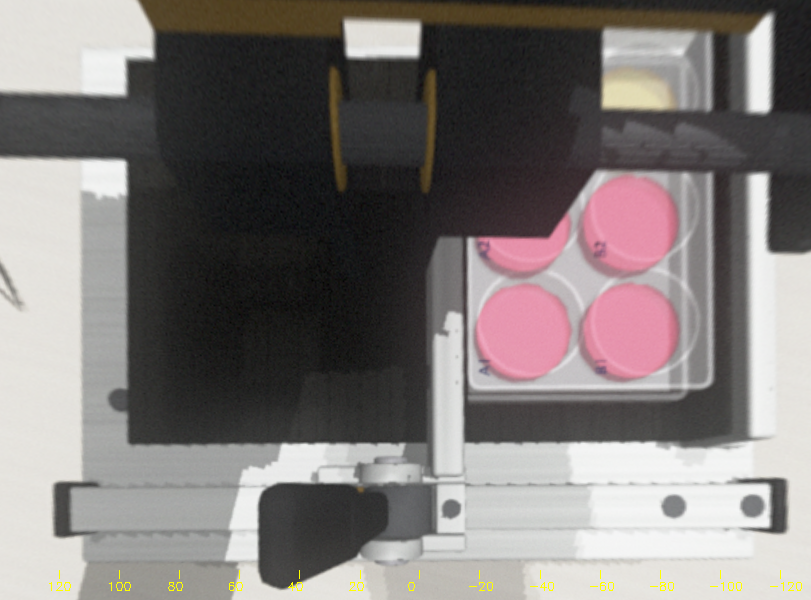

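View pics/o115.png

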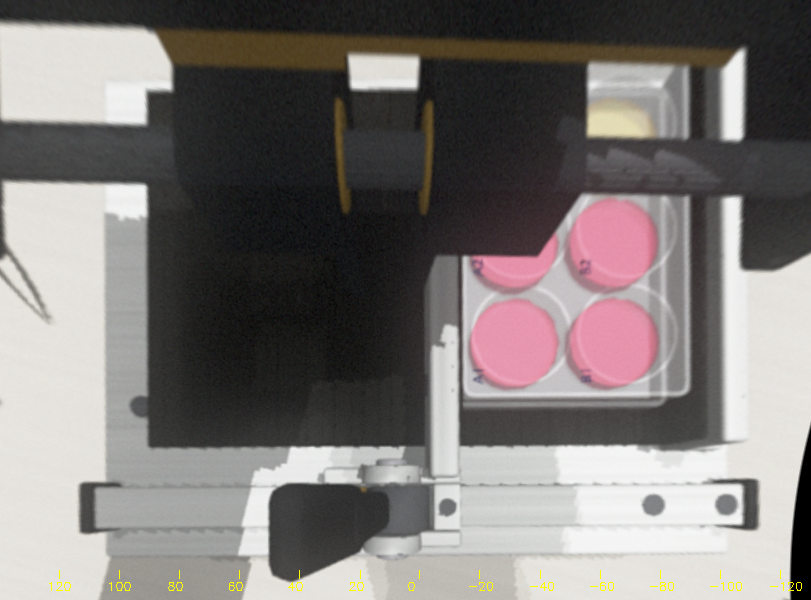

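Emit:
drive_tool([
  {"dp": [0, 6, 0], "twist": 0, "jaw": 0},
  {"dp": [0, 10, 0], "twist": 0, "jaw": 0},
  {"dp": [0, 15, 0], "twist": 0, "jaw": 0},
  {"dp": [-25, 15, 0], "twist": 0, "jaw": 0},
  {"dp": [-30, 10, 0], "twist": 0, "jaw": 0},
  {"dp": [-30, 5, 0], "twist": 0, "jaw": 0},
  {"dp": [-30, 0, 0], "twist": 0, "jaw": 0},
  {"dp": [-20, 0, 0], "twist": 0, "jaw": 0},
  {"dp": [0, 0, 0], "twist": 0, "jaw": 0},
])

```text
t: 5.82
tcp_pos: [0.5408, 0.1878, 0.2335]
orientation: [0.973, 1.544, 1.229]
force: [0.6, -0.4, 0.5]
grip_width: 0.0005
```

Run:
```python
from h import *
st([-.08,.090,.150])
im,d,cal=shot('wrist','w8.png'); ortho(im,cal,.105,'o105b.png');shot('scene','sc8.png')
for k in spotter.landmark_of('wrist','lever_tip')[:2]:print(k)
a=cv2.imread('pics/sc8.png');cv2.imwrite('pics/sc8z.png',cv2.resize(a[160:260,190:310],None,fx=6,fy=6,interpolation=2))
```

```text
t 5.82 tcpS mm [ -1.9  64.  233.5] F(shaker) [ 0.5 -0.5  0.5] grip 0.0005
tool x in W [ 0.009  0.025 -1.   ] tool y in S [-0.001  1.     0.022]
angle of tool y in shaker 90.04
shaker axes in tool (rows x,y,z): [[0.015, -0.001, 1.0], [0.022, 1.0, 0.0], [-1.0, 0.022, 0.015]]
dp mm [ 82.8  24.2 -79.3]
```

View pics/o105b.png

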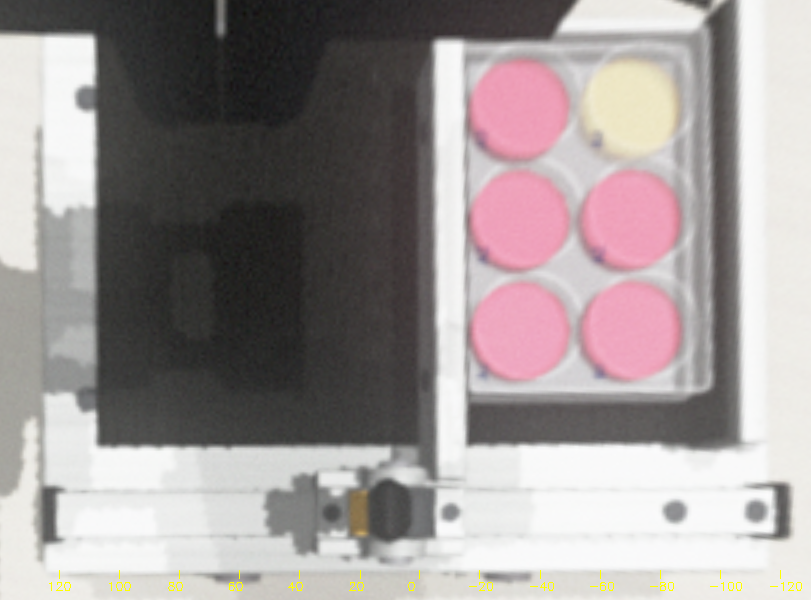

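View pics/sc8z.png

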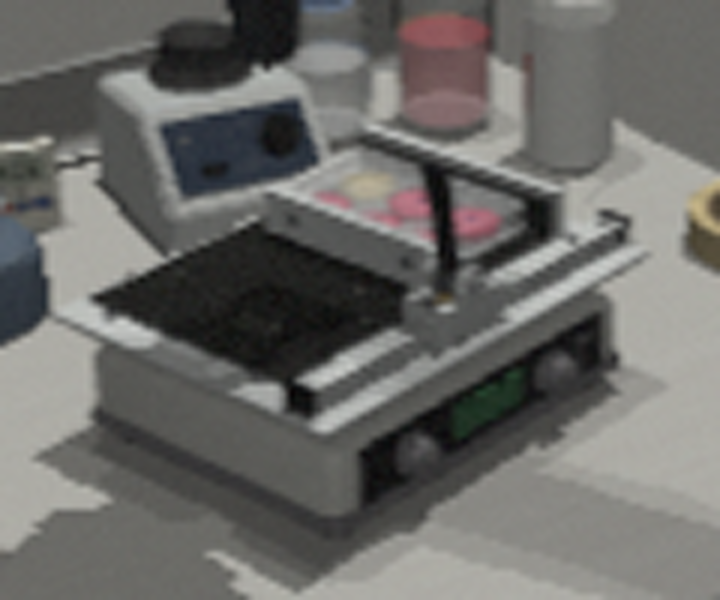

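Run:
```python
from h import *
im=cv2.imread('pics/w8.png')[:,:,::-1].copy();cal=optics.get_calibration('wrist')
ortho(im,cal,.115,'o115b.png',x0=-.05,x1=.07,y0=-.12,y1=.02,s=5500)
ortho(im,cal,.087,'o087b.png',x0=-.05,x1=.07,y0=-.12,y1=.02,s=5500)
```

```text
(no output)
```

View pics/o115b.png

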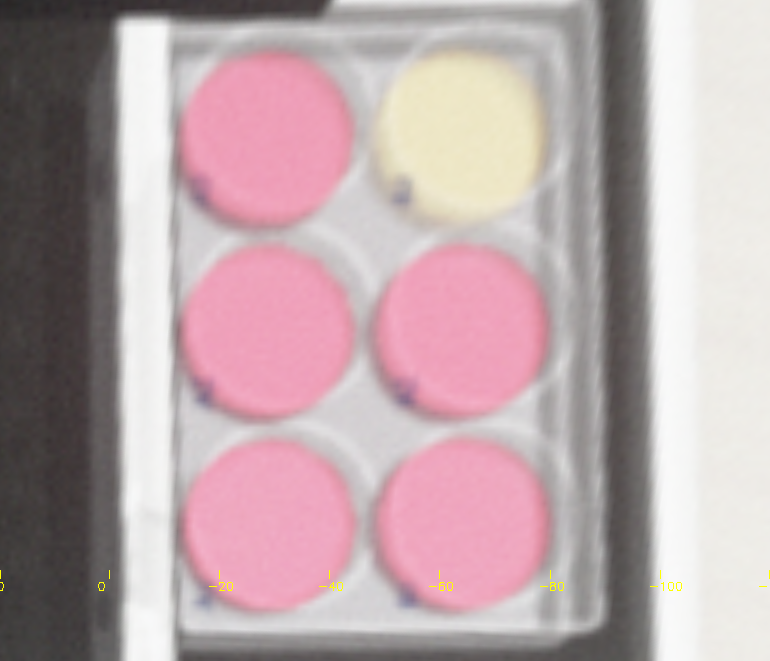

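Emit:
drive_tool([
  {"dp": [0, 8, -20], "twist": 0, "jaw": 0},
  {"dp": [0, 8, -20], "twist": 0, "jaw": 0},
  {"dp": [0, 5, -20], "twist": 0, "jaw": 0},
  {"dp": [0, 0, -14], "twist": 0, "jaw": 0},
  {"dp": [0, 0, 0], "twist": 0, "jaw": 0},
  {"dp": [0, 0, 0], "twist": 0, "jaw": 0},
])

```text
t: 6.47
tcp_pos: [0.4533, 0.1832, 0.2173]
orientation: [2.208, 1.552, 2.459]
force: [1.3, 0.1, -0.3]
grip_width: 0.0003
```

Run:
```python
from h import *
st([-.08,.080,.152])
```

```text
t 6.47 tcpS mm [-87.7  81.6 217.3] F(shaker) [ 1.3 -0.3 -0.3] grip 0.0003
tool x in W [-0.015  0.012 -1.   ] tool y in S [0.004 1.    0.015]
angle of tool y in shaker 89.79
shaker axes in tool (rows x,y,z): [[-0.011, 0.004, 1.0], [0.015, 1.0, -0.003], [-1.0, 0.015, -0.011]]
dp mm [65.2 -2.6  8.5]
```

Emit:
drive_tool([
  {"dp": [15, 0, 3], "twist": 0, "jaw": 0},
  {"dp": [15, 0, 3], "twist": 0, "jaw": 0},
  {"dp": [15, 0, 1], "twist": 0, "jaw": 0},
  {"dp": [8, 0, 0], "twist": 0, "jaw": 0},
  {"dp": [0, 0, 0], "twist": 0, "jaw": 0},
])

```text
t: 6.88
tcp_pos: [0.4621, 0.1841, 0.1586]
orientation: [2.385, 1.551, 2.633]
force: [-0.2, -0.6, 1.1]
grip_width: 0.0004
```

Run:
```python
from h import *
st([-.08,.040,.152])
shot('scene','sc9.png')
shot('wrist','w9.png')
a=cv2.imread('pics/sc9.png');cv2.imwrite('pics/sc9z.png',cv2.resize(a[160:260,190:310],None,fx=6,fy=6,interpolation=2))
```

```text
t 6.88 tcpS mm [-79.   80.3 158.6] F(shaker) [-0.3 -0.5  1.1] grip 0.0004
tool x in W [-0.017  0.01  -1.   ] tool y in S [0.007 1.    0.014]
angle of tool y in shaker 89.62
shaker axes in tool (rows x,y,z): [[-0.014, 0.007, 1.0], [0.014, 1.0, -0.006], [-1.0, 0.014, -0.014]]
dp mm [  6.1 -40.4  -0.7]
```

View pics/w9.png

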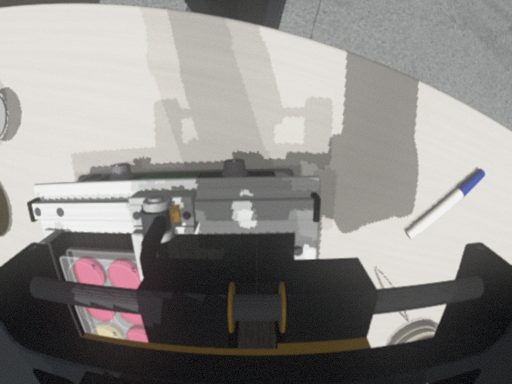

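View pics/sc9z.png

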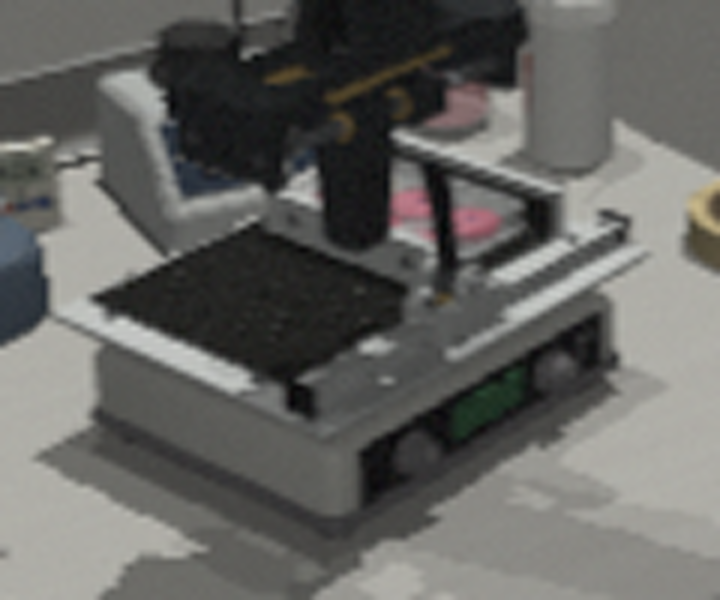

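Emit:
drive_tool([
  {"dp": [2, -8, 0], "twist": 0, "jaw": 0},
  {"dp": [2, -8, 0], "twist": 0, "jaw": 0},
  {"dp": [2, -8, 0], "twist": 0, "jaw": 0},
  {"dp": [1, -8, 0], "twist": 0, "jaw": 0},
  {"dp": [1, -8, 0], "twist": 0, "jaw": 0},
  {"dp": [1, -8, 0], "twist": 0, "jaw": 0},
])

```text
t: 7.48
tcp_pos: [0.4777, 0.1353, 0.1527]
orientation: [1.964, 1.554, 2.214]
force: [-1.1, -0.1, 0.3]
grip_width: 0.0006
```

Run:
```python
from h import *
st([-.08,-.015,.150])
shot('scene','sc10.png')
a=cv2.imread('pics/sc10.png');cv2.imwrite('pics/sc10z.png',cv2.resize(a[160:260,190:310],None,fx=6,fy=6,interpolation=2))
```

```text
t 7.48 tcpS mm [-76.2  29.2 152.7] F(shaker) [-1.1  0.2  0.3] grip 0.0006
tool x in W [-0.01   0.013 -1.   ] tool y in S [0.005 1.    0.015]
angle of tool y in shaker 89.69
shaker axes in tool (rows x,y,z): [[-0.006, 0.005, 1.0], [0.015, 1.0, -0.005], [-1.0, 0.015, -0.006]]
dp mm [  2.1 -44.2  -3.5]
```

View pics/sc10z.png

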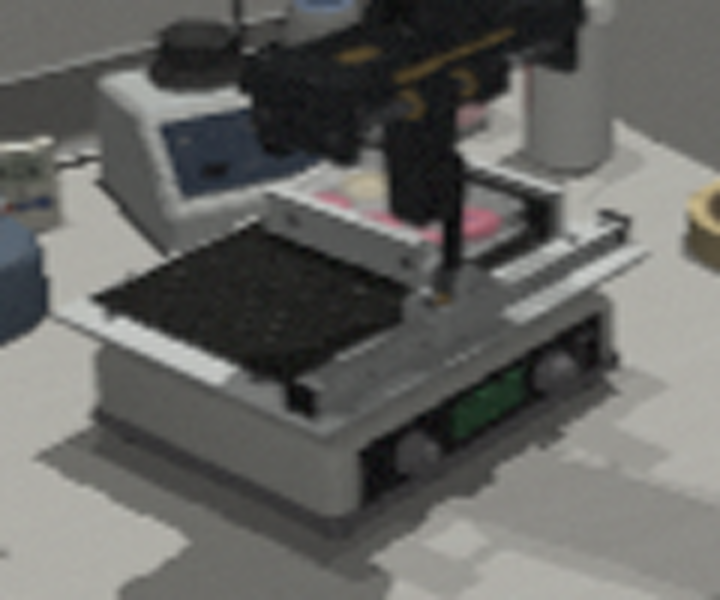

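Contact is made; the lever is now about upright. Pushing on.

Emit:
drive_tool([
  {"dp": [0, -7, -1], "twist": 0, "jaw": 0},
  {"dp": [0, -7, -1], "twist": 0, "jaw": 0},
  {"dp": [0, -7, -1], "twist": 0, "jaw": 0},
  {"dp": [1, -7, 0], "twist": 0, "jaw": 0},
  {"dp": [1, -7, 0], "twist": 0, "jaw": 0},
])

```text
t: 7.95
tcp_pos: [0.4839, 0.0978, 0.1502]
orientation: [1.882, 1.553, 2.131]
force: [-1.0, 4.5, 0.3]
grip_width: 0.0004
```

Run:
```python
from h import *
st([-.08,-.015,.150])
shot('scene','sc11.png')
a=cv2.imread('pics/sc11.png');cv2.imwrite('pics/sc11z.png',cv2.resize(a[160:260,190:310],None,fx=6,fy=6,interpolation=2))
```

```text
t 7.95 tcpS mm [-79.6  -8.7 150.2] F(shaker) [0.1 4.6 0.3] grip 0.0004
tool x in W [-0.009  0.015 -1.   ] tool y in S [0.006 1.    0.017]
angle of tool y in shaker 89.66
shaker axes in tool (rows x,y,z): [[-0.005, 0.006, 1.0], [0.017, 1.0, -0.006], [-1.0, 0.017, -0.005]]
dp mm [ 0.1 -6.3 -0.3]
```

View pics/sc11z.png

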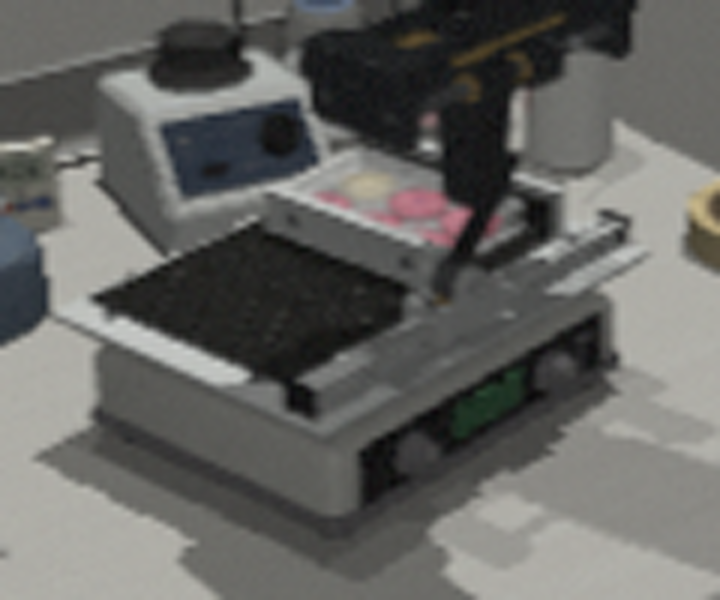

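Emit:
drive_tool([
  {"dp": [1, -6, 0], "twist": 0, "jaw": 0},
  {"dp": [1, -6, 0], "twist": 0, "jaw": 0},
  {"dp": [2, -5, 0], "twist": 0, "jaw": 0},
])

```text
t: 8.25
tcp_pos: [0.4882, 0.0812, 0.1457]
orientation: [1.857, 1.551, 2.107]
force: [-1.1, 6.0, 2.0]
grip_width: 0.0005
```

Run:
```python
from h import *
st([-.08,-.050,.180])
shot('scene','sc12.png')
a=cv2.imread('pics/sc12.png');cv2.imwrite('pics/sc12z.png',cv2.resize(a[160:260,190:310],None,fx=6,fy=6,interpolation=2))
```

```text
t 8.25 tcpS mm [-79.7 -25.8 145.7] F(shaker) [0.5 6.1 2. ] grip 0.0005
tool x in W [-0.01   0.017 -1.   ] tool y in S [0.005 1.    0.019]
angle of tool y in shaker 89.73
shaker axes in tool (rows x,y,z): [[-0.005, 0.005, 1.0], [0.019, 1.0, -0.005], [-1.0, 0.019, -0.005]]
dp mm [-34.8 -23.5  -0.4]
```

View pics/sc12z.png

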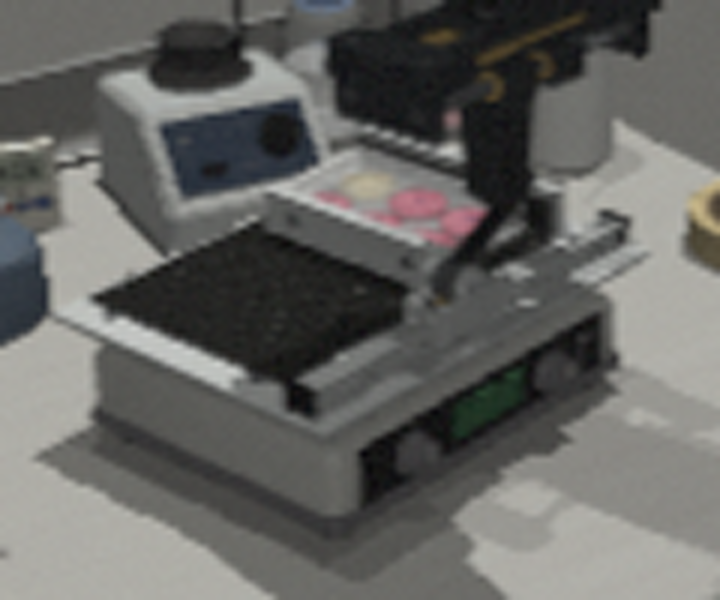

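Emit:
drive_tool([
  {"dp": [5, -6, 0], "twist": 0, "jaw": 0},
  {"dp": [6, -6, 0], "twist": 0, "jaw": 0},
  {"dp": [6, -5, 0], "twist": 0, "jaw": 0},
])

```text
t: 8.55
tcp_pos: [0.4932, 0.0646, 0.128]
orientation: [1.759, 1.551, 2.01]
force: [-1.4, 3.8, 1.8]
grip_width: 0.0003
```

Run:
```python
from h import *
st([-.08,-.048,.116])
shot('scene','sc13.png')
a=cv2.imread('pics/sc13.png');cv2.imwrite('pics/sc13z.png',cv2.resize(a[160:260,190:310],None,fx=6,fy=6,interpolation=2))
```

```text
t 8.55 tcpS mm [-79.  -43.1 128. ] F(shaker) [-0.4  4.   1.8] grip 0.0003
tool x in W [-0.008  0.018 -1.   ] tool y in S [0.003 1.    0.019]
angle of tool y in shaker 89.81
shaker axes in tool (rows x,y,z): [[-0.004, 0.003, 1.0], [0.019, 1.0, -0.003], [-1.0, 0.019, -0.004]]
dp mm [12.  -5.1 -0.9]
```

View pics/sc13z.png

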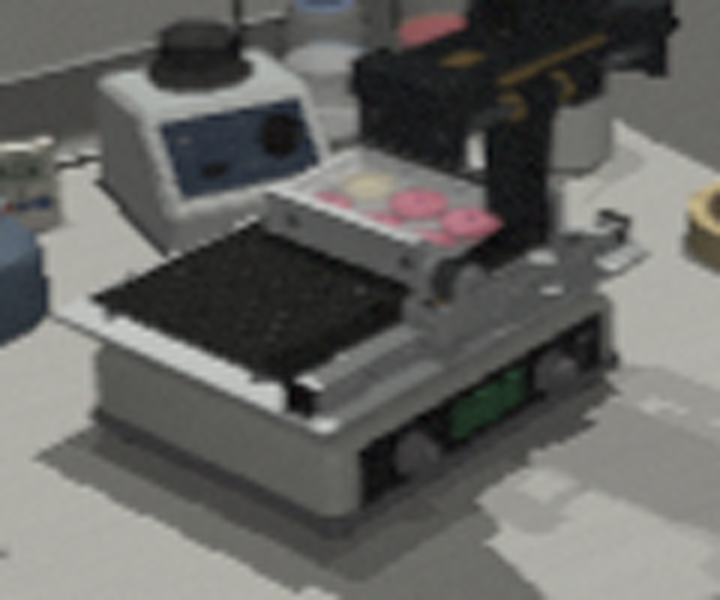

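Emit:
drive_tool([
  {"dp": [5, -1, 0], "twist": 0, "jaw": 0},
  {"dp": [5, 0, 0], "twist": 0, "jaw": 0},
  {"dp": [5, 0, 0], "twist": 0, "jaw": 0},
  {"dp": [5, 0, 0], "twist": 0, "jaw": 0},
])

```text
t: 8.93
tcp_pos: [0.4957, 0.0618, 0.1169]
orientation: [1.752, 1.554, 2.001]
force: [-25.8, -1.6, 77.8]
grip_width: 0.0003
```

Run:
```python
from h import *
st([-.08,-.048,.116])
shot('scene','sc14.png')
a=cv2.imread('pics/sc14.png');cv2.imwrite('pics/sc14z.png',cv2.resize(a[160:260,190:310],None,fx=6,fy=6,interpolation=2))
```

```text
t 8.93 tcpS mm [-77.3 -46.5 116.9] F(shaker) [-25.3   4.9  77.8] grip 0.0003
tool x in W [-0.007  0.016 -1.   ] tool y in S [0.006 1.    0.017]
angle of tool y in shaker 89.63
shaker axes in tool (rows x,y,z): [[-0.003, 0.006, 1.0], [0.017, 1.0, -0.006], [-1.0, 0.017, -0.003]]
dp mm [ 0.8 -1.5 -2.7]
```

View pics/sc14z.png

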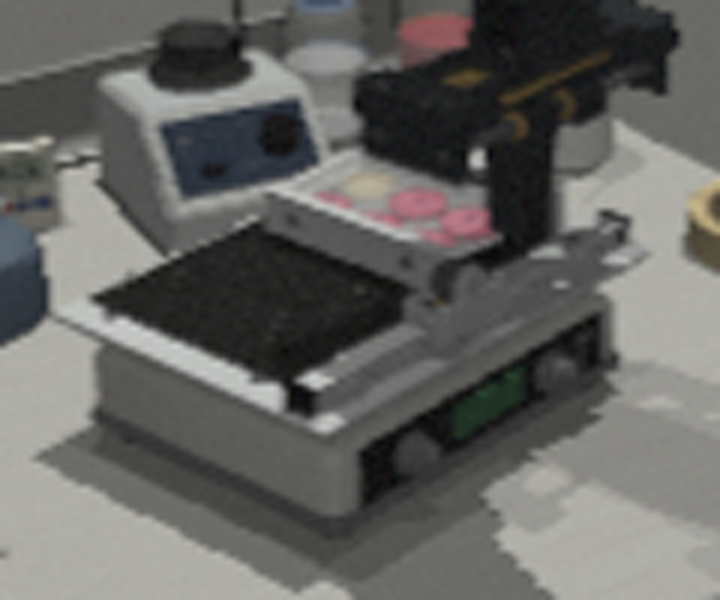

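Emit:
drive_tool([
  {"dp": [-4, 0, 0], "twist": 0, "jaw": 0},
  {"dp": [-15, 0, 0], "twist": 0, "jaw": 0},
  {"dp": [-30, 0, 0], "twist": 0, "jaw": 0},
  {"dp": [-35, 0, 0], "twist": 0, "jaw": 0},
  {"dp": [-35, 0, 0], "twist": 0, "jaw": 0},
  {"dp": [-30, 15, 0], "twist": 0, "jaw": 0},
  {"dp": [0, 30, 0], "twist": 0, "jaw": 0},
  {"dp": [0, 35, 0], "twist": 0, "jaw": 0},
  {"dp": [0, 35, 20], "twist": 0, "jaw": 0},
  {"dp": [0, 20, 20], "twist": 0, "jaw": 0},
  {"dp": [0, 0, 20], "twist": 0, "jaw": 0},
  {"dp": [0, 0, 0], "twist": 0, "jaw": 0},
])

```text
t: 9.98
tcp_pos: [0.5242, 0.1991, 0.2778]
orientation: [2.129, 1.565, 2.363]
force: [-1.0, -1.0, -0.2]
grip_width: 0.0003
```

Run:
```python
from h import *
st()
shot('scene','sc15.png')
a=cv2.imread('pics/sc15.png');cv2.imwrite('pics/sc15z.png',cv2.resize(a[160:260,190:310],None,fx=6,fy=6,interpolation=2))
im,d,cal=shot('wrist','w15.png'); ortho(im,cal,.115,'o115c.png')
```

```text
t 9.98 tcpS mm [-15.2  79.2 277.8] F(shaker) [-1.2 -0.7 -0.2] grip 0.0003
tool x in W [-0.004  0.004 -1.   ] tool y in S [0.02  1.    0.005]
angle of tool y in shaker 88.84
shaker axes in tool (rows x,y,z): [[-0.003, 0.02, 1.0], [0.005, 1.0, -0.02], [-1.0, 0.005, -0.003]]
```

View pics/sc15z.png

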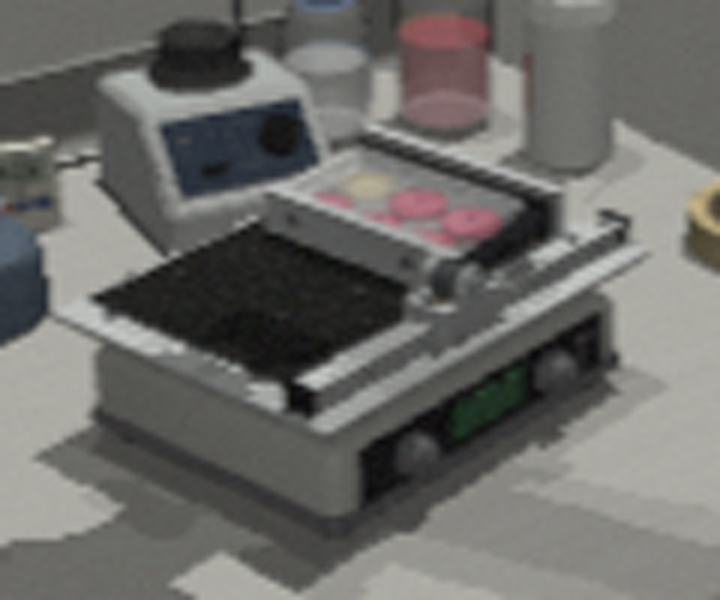

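View pics/o115c.png

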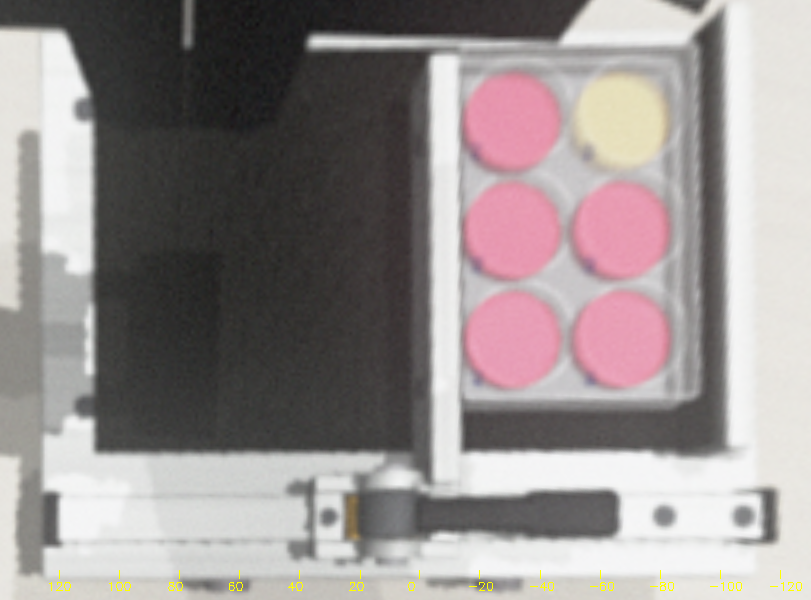

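Emit:
drive_tool([
  {"dp": [0, 35, -10], "twist": 0, "jaw": 0},
  {"dp": [0, 35, -10], "twist": 0, "jaw": 0},
  {"dp": [0, 35, -10], "twist": 0, "jaw": 0},
  {"dp": [0, 35, -10], "twist": 0, "jaw": 0},
  {"dp": [0, 35, -10], "twist": 0, "jaw": 0},
  {"dp": [0, 35, -10], "twist": 0, "jaw": 0},
  {"dp": [0, 0, 0], "twist": 0, "jaw": 0},
])

```text
t: 10.67
tcp_pos: [0.4122, 0.3802, 0.2752]
orientation: [-2.617, 1.559, -2.405]
force: [-0.2, 0.8, -0.1]
grip_width: 0.0006
```

```bash
cat > fin.py <<'E'
from h import *
st()
im,d,cal=shot('top','top16.png')
a=cv2.imread('pics/top16.png');cv2.imwrite('pics/top16z.png',cv2.resize(a[130:240,180:310],None,fx=6,fy=6,interpolation=2))
for t in ['stop_back','plate_mid','fence_face','lever_tip','lever_pivot']:
    for k in spotter.landmark_of('top',t)[:1]: print(t,k['point'],k['confidence'],toS(px2w(cal,d,k['point'],.1)).round(4))
f=192/np.tan(np.radians(cal['fov_y'])/2);T=np.array(cal['pose'])
def O(z,fn,s=5500,x0=-.05,x1=.07,y0=-.12,y1=.02):
    ys=np.arange(y1,y0,-1/s);xs=np.arange(x1,x0,-1/s);Y,X=np.meshgrid(ys,xs)
    W=np.stack([X,Y,np.full_like(X,z)],-1)@RS.T+C0;c=(W-T[:3,3])@T[:3,:3]
    o=cv2.remap(im,(cal['cx']+f*c[...,0]/c[...,2]).astype(np.float32),(cal['cy']+f*c[...,1]/c[...,2]).astype(np.float32),cv2.INTER_CUBIC)
    for y in np.arange(-.12,.02,.02): cv2.putText(o,str(int(round(y*1000))),(int((y1-y)*s)-12,590),0,.4,(255,255,0),1)
    cv2.imwrite('pics/'+fn,o[:,:,::-1])
O(.11,'ot16.png')
E
python3 fin.py
```

```text
t 10.67 tcpS mm [-77.8 282.7 275.2] F(shaker) [ 0.   0.8 -0.1] grip 0.0006
tool x in W [-0.009 -0.008 -1.   ] tool y in S [ 0.043  0.999 -0.006]
angle of tool y in shaker 87.54
shaker axes in tool (rows x,y,z): [[-0.011, 0.043, 0.999], [-0.006, 0.999, -0.043], [-1.0, -0.006, -0.01]]
stop_back [241.2, 179.3] 0.96 [ 0.0114 -0.0052  0.1   ]
plate_mid [258.5, 170.7] 0.88 [ 0.0206 -0.053   0.1   ]
fence_face [276.3, 166.6] 0.76 [ 0.0183 -0.099   0.1   ]
lever_tip [270.4, 201.7] 0.48 [-0.0632 -0.0599  0.1   ]
lever_pivot [245.5, 216.4] 0.82 [-0.0815  0.0098  0.1   ]
```

View pics/top16z.png

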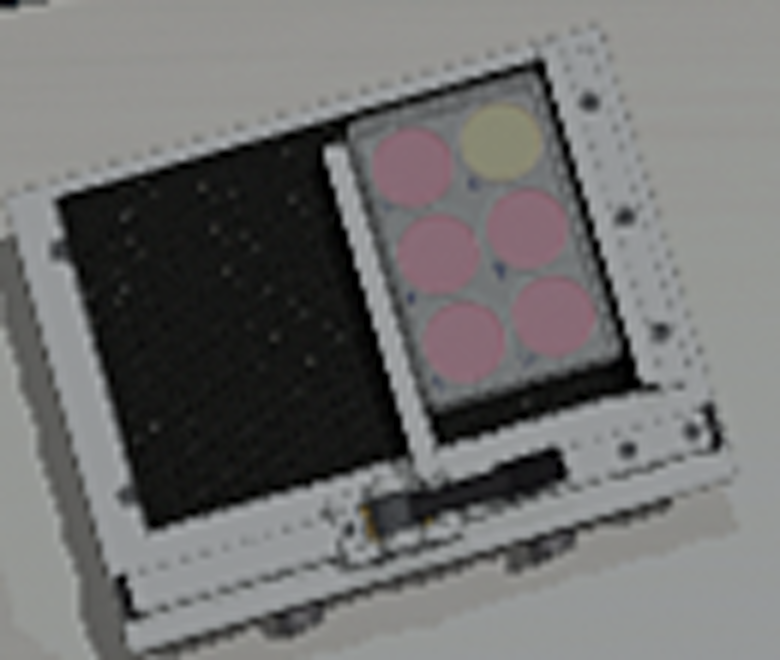

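View pics/ot16.png

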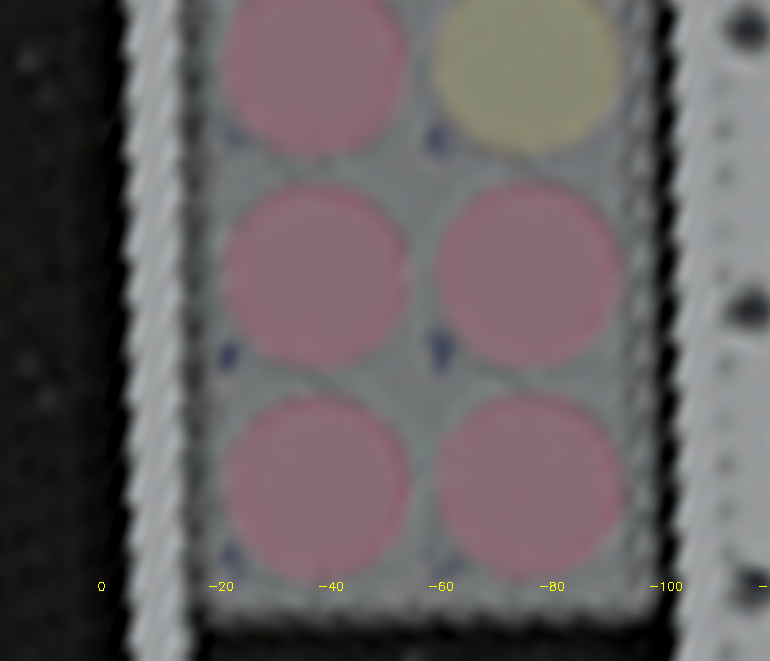

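Run:
```python
from h import *
st()
T=np.array(optics.get_calibration('wrist')['pose']);print(toS(T[:3,3]),(RS.T@T[:3,:3]).round(2), optics.get_calibration('wrist')['fov_y'])
```

```text
t 10.97 tcpS mm [-73.3 273.5 275.2] F(shaker) [-0.4 -0.3  0.2] grip 0.0004
tool x in W [-0.006 -0.012 -1.   ] tool y in S [ 0.055  0.998 -0.011]
angle of tool y in shaker 86.86
shaker axes in tool (rows x,y,z): [[-0.009, 0.055, 0.998], [-0.01, 0.998, -0.055], [-1.0, -0.011, -0.008]]
[-0.1496397   0.27927367  0.42080434] [[ 0.06  0.96  0.29]
 [ 1.   -0.05 -0.03]
 [-0.01  0.29 -0.96]] 65.70646984690485
```

Emit:
drive_tool([
  {"dp": [0, -40, 10], "twist": 0.05, "jaw": 0},
  {"dp": [0, -40, 10], "twist": 0, "jaw": 0},
  {"dp": [0, -40, 10], "twist": 0, "jaw": 0},
  {"dp": [0, -40, 10], "twist": 0, "jaw": 0},
  {"dp": [0, -40, 10], "twist": 0, "jaw": 0},
  {"dp": [0, -40, 10], "twist": 0, "jaw": 0},
  {"dp": [0, -40, 10], "twist": 0, "jaw": 0},
  {"dp": [0, -40, 10], "twist": 0, "jaw": 0},
  {"dp": [0, -30, 10], "twist": 0, "jaw": 0},
  {"dp": [0, 0, 0], "twist": 0, "jaw": 0},
])

```text
t: 11.8
tcp_pos: [0.5606, 0.0264, 0.2785]
orientation: [-1.917, 1.556, -1.788]
force: [-0.0, 0.1, -0.3]
grip_width: 0.0007
```

Run:
```python
from h import *
st([.03,-.1,.17])
```

```text
t 11.8 tcpS mm [-23.4 -97.2 278.5] F(shaker) [ 0.   0.1 -0.3] grip 0.0007
tool x in W [-0.003 -0.014 -1.   ] tool y in S [ 0.125  0.992 -0.014]
angle of tool y in shaker 82.81
shaker axes in tool (rows x,y,z): [[-0.007, 0.125, 0.992], [-0.013, 0.992, -0.125], [-1.0, -0.014, -0.005]]
dp mm [108.1   5.4  53.9]
```

Emit:
drive_tool([
  {"dp": [20, 1, 15], "twist": 0.06, "jaw": 0},
  {"dp": [25, 0, 15], "twist": 0.06, "jaw": 0},
  {"dp": [25, -3, 15], "twist": 0, "jaw": 0},
  {"dp": [20, -3, 5], "twist": 0, "jaw": 0},
  {"dp": [0, 0, 0], "twist": 0, "jaw": 0},
])

```text
t: 12.22
tcp_pos: [0.6135, 0.0108, 0.1878]
orientation: [-1.414, 1.553, -1.43]
force: [-1.2, 0.1, 0.2]
grip_width: 0.0002
```

Run:
```python
from h import *
st([.03,-.1,.17])
im,d,cal=shot('wrist','w17.png')
print(toS(np.array(cal['pose'])[:3,3]))
ortho(im,cal,.115,'o17.png',x0=-.07,x1=.03,y0=-.12,y1=.02,s=5500)
```

```text
t 12.22 tcpS mm [  23.9 -125.5  187.8] F(shaker) [-1.2  0.4  0.2] grip 0.0002
tool x in W [ 0.002 -0.017 -1.   ] tool y in S [ 0.267  0.963 -0.017]
angle of tool y in shaker 74.49
shaker axes in tool (rows x,y,z): [[-0.002, 0.267, 0.964], [-0.017, 0.963, -0.267], [-1.0, -0.017, 0.003]]
dp mm [17.3 26.5 -1. ]
[-0.0505713  -0.10206573  0.33425383]
```

View pics/w17.png

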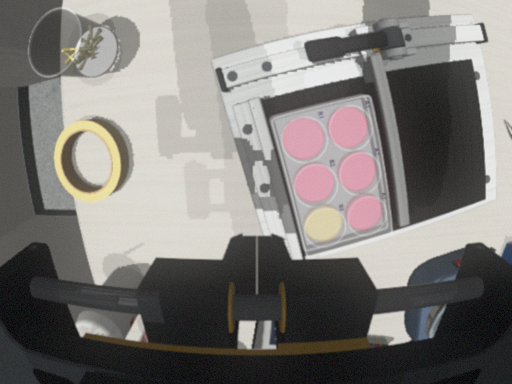

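View pics/o17.png

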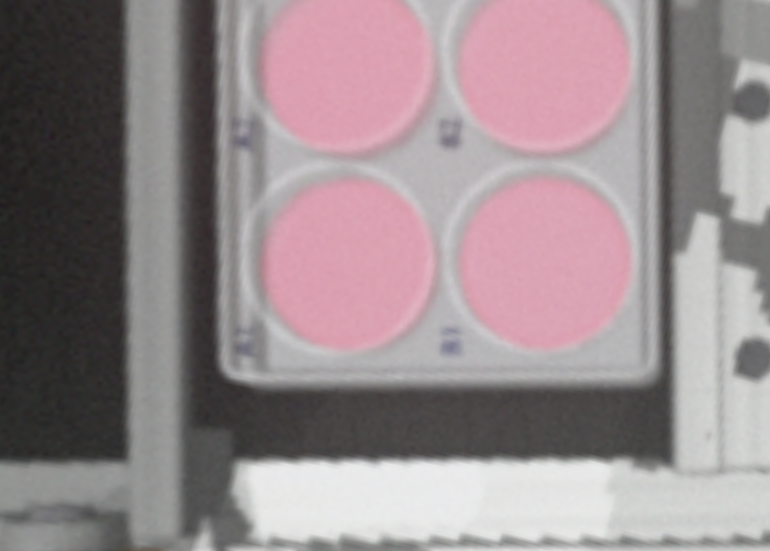

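Run:
```python
from station import r
s=r.observe();print(s['t'],s['force'],max(abs(s['qvel'])) if hasattr(s['qvel'],'max') else s['qvel']); print(r.close_job())
```

```text
12.2667 [-0.04943832  0.70210189  0.76893236] 0.054393910954040066
the job is handed in; nothing more can be done
None
```

The plate is clamped against the fence and the stop is locked. I handed the job in at 12.3 s, with the arm held clear of everything. No verdict was reported.

**What I did:** With closed fingers I pushed the back of the stop's arm until the plate was against the fence, at about 25 N, well above the rubbing friction. I then pushed the lever over from behind and pressed it flat. The downward force reached about 78 N at the end stop, below the 120 N wrist limit but much more than the few newtons needed.

**Last checks:**
- **Lever:** it lies flat over the rail in the scene, wrist and top pictures after the arm had moved off.
- **Plate:** it is square to the fence, to about 0.3° in the wrist view taken before locking, and still parallel in the later views. Its centre is at about y = -53 to -58 mm.
- **Bystanders:** I did not measure how far they might have moved. The tape and beaker show undisturbed in the last picture, and the arm met no contact outside the shaker.

**What disagreed:**
- **Gap reading:** the clear gap between the metal faces of stop and fence read between 87 and 89.5 mm depending on the camera. That comes to about 85 mm only if both faces carry roughly 2 to 2.5 mm of rubber, which I inferred from how narrow the metal looked. So "snug" rests mainly on the push force and the parallel edges, not on a precise gap measurement.
- **Plate position:** the -53 mm reading came from the top camera after locking. It lies just outside the allowed -53.5 to -61.5 mm, and the camera estimates scatter by a few mm.

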